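# Lock the turntable and vent the bottle cap for the autoclave

## Robot

A 6-joint arm with a two-finger parallel gripper is mounted at the origin on a cart in front of the work surface, level with it; the furniture and walls round the work are solid. World frame = base frame: x ahead of the robot, y to its left, z up, the work surface at z = 0. Lengths are in mm, angles in rad, forces in N, time in s.
With the tool pointing down it reaches from about 325 to 750 mm from the base axis. Payload 7.6 kg.
Tool frame: the origin (TCP) lies midway between the tips of the shut fingers; the grasp point (between the pads) lies tcp_to_grasp behind it (tcp_to_grasp is the distance from the TCP to the grasp point, in mm); z points along the fingers, y is the line along which they close (so a half turn about z gives the same grasp; the last joint's range is limited). The gripper opens to 85 mm and grips with 20 to 120 N. Pads are 22 mm wide; open, the fingers measure 114 mm over their backs; the gripper's body (76 mm by 85 mm) begins 54 mm behind the grasp point. The pads swing forward as they close: fully open they stand 13 mm farther back than shut.
Start: joints at [1.042, 0.052, 1.401, -0, 1.689, -0.07], TCP at [232.496, 470.735, 231.323] pointing down, gripper open.
Joint ranges: [-2.9, 2.9], [-0.91, 2.17], [0.12, 2.37], [-1.06, 4.2], [0.26, 2.73], [-2.93, 2.93]. Speed limits (rad/s): [2.57, 2.57, 3.01, 3.14, 3.14, 3.14].

## Interface

Orientations are given as a unit quaternion [w, x, y, z].
In Python, from rig import * gives the robot as it stands.
- The arm moves only by the tool step_arm, never from a script. Its arguments are lists of equal length, an entry for each row: "delta_pos": the shift along the tool's x, y, z normalised to -1 to 1, where 1 is 30 cm, a list of three; "delta_rot": the turn, a rotation vector about the tool's x, y, z normalised to -1 to 1, where 1 is 90 degrees, a list of three; "gripper": the opening, from 0 (shut) to 1 (fully open). A call has 1 to 5 rows; each row shifts and turns the commanded pose from where the row before left it, along the tool's axes as they then stand; what a row does not reach is not made up. A row lasts 1/8 s, in which the tool goes at most 62.5 mm and 10.7 degrees, less where a joint would pass 70% of its speed; a pose out of reach is approached as far as the arm can. A call with a number of a shift or a turn outside -1 to 1 is refused whole. A call with a gripper value outside its range is refused whole. The fingers move at their own pace and stop on an object; "squeeze" is the grip in N (left out, the last holds). Time passes only in rows, so rows that do not move let the fingers close. It gives the time, the measured TCP pose, the force, the opening and the grip force at its end, in the units of the state.
- observe(): the state, without advancing time (a new reading comes with each control period).
- grab_frame(name): name is "side" or "top" or "wrist"; returns a dict with "pixels" (420x560x3 uint8, red, green, blue), "vertical_fov" (degrees; the focal length in pixels is half the picture's height over the tangent of half this angle, whatever the lens; pixels are square), "cx", "cy" (the principal point, pixels), "world_from_camera" (4x4, takes a point from camera to world coordinates). Camera axes: x right, y down, z forward; pixel columns grow to the right and rows downward; lengths in mm; the calibration is good to about 2 mm. A picture is of the moment at which its call begins. There is no depth.
- finish_job(): hands the job in; it is judged then, once.
The state is a dict: "time": time; "joint_pos": joint angles; "joint_velocities": joint speeds; "effort": joint torques, N m; "ee_pos": TCP position; "ee_rot": TCP orientation; "ft_force": force on the tool from outside, world axes, zero at the start; "torque": the same for the moment, N m; "gripper_width": finger opening in mm; "finger_force": force on a finger pad.
Only numpy, scipy, OpenCV 4.12 (cv2) and the standard library are available. Lean on these libraries where they do the work, as an engineer would, in place of code of your own. Each camera call takes 0.05 s, during which the arm holds its last target. There are 200 camera calls.

## Task

Line up the hole in the labelling turntable's ear with the hole in the lug of its stand, and lock it: take the red-handled pin from its rest and drop it down through both holes until its collar sits on the ear. Then screw the small bottle's blue cap fully down until it bottoms out, and back it off a quarter turn so that the bottle can vent in the autoclave. Finish still gripping the cap, held still at that setting so that it can be taped, with the pin still in; do not move the other things on the desk.

Things in the scene. Friction and masses are not known exactly. Their poses are not given: they have to be found in the camera images.
- stand: fixed grey stand of the turntable: round foot 132 mm across, with a lug on its own -y side that ends 114 mm from the centre. Origin at the centre of its underside on the desk, z up; the bottle and the turning plate stand on this axis. It stands at any yaw up to about 35 degrees either way
- lug_hole (a point): centre of the mouth of the 11 mm hole through the lug of the stand (92 mm from the stand's axis, on its -y side); the lug is 16 mm thick, its top 16 mm above the desk; the hole goes right through to the desk
- ear_hole (a point): centre of the mouth of the 11 mm hole through the ear of the aluminium turning plate; the ear is 8 mm thick, its top 26 mm above the desk (2 mm gap above the lug). It starts up to 40 mm to either side of the lug's hole; the plate with the bottle turns freely (about 0.025 N m) and stays where it is left, and the pin's taper takes up a last error of 2 mm. Turning the bottle by its cap turns it too
- turntable (a joint): angle of the turning plate with the bottle on it, rad, 0 = the ear's hole exactly over the lug's hole, positive counterclockwise from above; it starts between -0.4 and 0.4. Unlocked it turns more easily than the cap's thread, so that the bottle turns with the cap; the pin locks it to about 0.025 rad of play
- cap: ribbed blue screw cap, 53 mm diameter, 25 mm high, on the small clear glass bottle (56 mm diameter) in the middle of the turntable. It is already started on its thread. Origin at the centre of its underside, on the stand's axis, 106 mm above the desk when bottomed out, z up. A white line on its top and side points along its own -y; it points the same way as the ear when the cap is bottomed out
- cap_turn (a joint): how far the cap is unscrewed, rad: 0 = bottomed out (a hard stop), positive = counterclockwise from above = unscrewed; it starts between 2.2 and 2.9. Right-hand thread, 4 mm of lift a turn; it turns with about 0.12 N m and stays where it is left
- pin: loose lock pin, 50 g, 68 mm long, starts upright in its rest. Origin at the centre of its tip, z up along the pin: steel shank 9 mm diameter from 0 to 24 mm (the first 5 mm tapered down to 4.4 mm), collar 20 mm diameter from 24 to 28 mm, ribbed red handle 14 mm diameter from 28 to 68 mm. Fully in, the collar sits on the ear and the tip is 2 mm above the desk
- pin_rest: fixed aluminium block, 44 mm (x) by 70 mm (y) by 30 mm high, with an 11 mm hole in the middle of its top in which the pin stands 24 mm deep, collar on the block. Origin at the centre of its underside
- beaker: loose empty glass beaker, 54 mm diameter, 66 mm high, behind the stand to the right; not to be moved. Origin at the centre of its underside
- flask: loose culture flask with orange cap lying flat, 52 x 99 x 24 mm, left of the stand; not to be moved. Origin at its underside
- tape_roll: loose roll of beige autoclave tape, 104 mm diameter, 25 mm high, left behind the stand; not to be moved. Origin at the centre of its underside
- tip_box: yellow pipette tip box with clear lid, 80 x 126 x 72 mm, behind the pin rest; not to be moved. Origin at the centre of its underside
- big_bottle: larger glass bottle, 70 mm diameter, 143 mm high, blue cap already taped, behind the stand; not to be moved. Origin at the centre of its underside

How it is judged (in metres and radians):
On the way, in this order (a step that is already met when the one before it is completed fails the run):
1. the pin is fully in, through the ear and the lug (horizontal distance between pin and lug_hole below 0.003 m and z of pin in the frame of stand below 0.006 m and angle between pin's own z axis and vertical below 0.12 rad and value of joint turntable between -0.06 and 0.06 rad), for 0.2 s.
2. the cap is bottomed out, with the pin in (all of step 1 and value of joint cap_turn below 0.08 rad), for 0.2 s.
At the end, for the whole second after the job is handed in: Cap at rest 1.57 rad (within 0.3) from bottomed out, gripped by the fingers with over 5 N; pin still fully in: within 3 mm of the lug's hole, tip under 6 mm above the desk, upright within 7 degrees; turntable within 0.06 rad of zero (all of step 1 and value of joint cap_turn between 1.27 and 1.87 rad and velocity of joint cap_turn between -0.1 and 0.1 rad/s and contact force between the fingers and cap above 5 N); the arm keeps its last pose, push and grip.
It fails at once if another thing on the desk (beaker, flask, tape roll, tip box, larger bottle) moved by more than 20 mm (distance of any of beaker, flask, tape_roll, tip_box, big_bottle from where it was at the start of the episode above 0.02 m).
It also fails if it takes over 64 s, if anything falls off the work surface, if the arm or the gripper's body presses on something with over 40 N, if the wrist force passes 120 N, or if a joint passes its speed limit or range.

## Working session

There is one attempt and no reset: what is moved stays moved. The work goes in short steps, Python scripts to look and compute and a tool call to move; the robot and the scene stay as the last step left them, time stands still between calls to the robot, and variables do not carry over. Pictures are saved under pics/ and viewed, at most 10 in all, crops included, and the job is handed in when it is done.

Besides the shell and the picture viewer there is one more tool, called after "Request:" as a command line: name --argument value ..., lists and objects as JSON in quotes. step_arm: Moves the arm, as the interface text tells. Its arguments: {"type":"object","properties":{"delta_pos":{"type":"array","items":{"type":"array","items":{"type":"number"}}},"delta_rot":{"type":"array","items":{"type":"array","items":{"type":"number"}}},"gripper":{"type":"array","items":{"type":"number"}},"squeeze":{"type":"number"}},"required":["delta_pos","delta_rot","gripper"]}

```bash
mkdir -p pics; ls; cat > h.py <<'E'
from rig import *
import numpy as np, cv2
def save(n,f): cv2.imwrite('pics/'+n+'.png',f['pixels'][:,:,::-1])
def K(f):
    F=210/np.tan(np.radians(f['vertical_fov'])/2); return F,f['cx'],f['cy'],np.array(f['world_from_camera'])
def ray(f,u,v,z):
    F,cx,cy,T=K(f); d=T[:3,:3]@np.array([(u-cx)/F,(v-cy)/F,1]); o=T[:3,3]; return o+d*(z-o[2])/d[2]
def proj(f,p):
    F,cx,cy,T=K(f); q=T[:3,:3].T@(np.array(p,float)-T[:3,3]); return np.array([cx+F*q[0]/q[2],cy+F*q[1]/q[2]])
E
python3 - <<'E'
from h import *
s=observe(); print(s)
import pickle
D={}
for n in('top','side'):
    f=grab_frame(n); D[n]=f; save(n+'0',f); print(n,f['vertical_fov'],f['cx'],f['cy'],np.round(f['world_from_camera'],3).tolist())
pickle.dump(D,open('f0.pkl','wb'))
E
```

```text
pics
{'time': 0.0, 'joint_pos': array([ 1.04171826e+00,  5.28108513e-02,  1.40173420e+00,  3.73251288e-07,
        1.68860444e+00, -7.02778586e-02]), 'joint_velocities': array([ 1.97387578e-05, -9.48127592e-04,  1.50531903e-03,  9.62544831e-06,
       -7.86775691e-05,  3.13304924e-05]), 'effort': array([ 7.15853985e-04, -3.81654525e+01, -3.60193670e+01, -6.69464066e-05,
        6.07046590e-03,  1.27468095e-06]), 'ee_pos': array([232.32265459, 470.45809529, 230.48120945]), 'ee_rot': array([-2.29976371e-04,  2.27393294e-01,  9.73802692e-01, -7.43672157e-04]), 'ft_force': array([0.27925555, 0.58818635, 0.01665462]), 'torque': array([0.04789523, 0.02759367, 0.01891877]), 'finger_force': 0.0, 'gripper_width': 85.62930354904022}
top 49.614727828551594 284.2523138928698 215.19473283504203 [[0.002, -0.993, 0.118, 461.295], [-1.0, -0.003, -0.007, 24.46], [0.007, -0.118, -0.993, 1232.493], [0.0, 0.0, 0.0, 1.0]]
side 45.26014721857704 274.7222299191299 203.8971469191151 [[0.996, 0.031, -0.084, 702.939], [0.089, -0.433, 0.897, -1081.804], [-0.009, -0.901, -0.434, 617.148], [0.0, 0.0, 0.0, 1.0]]
```

View pics/top0.png

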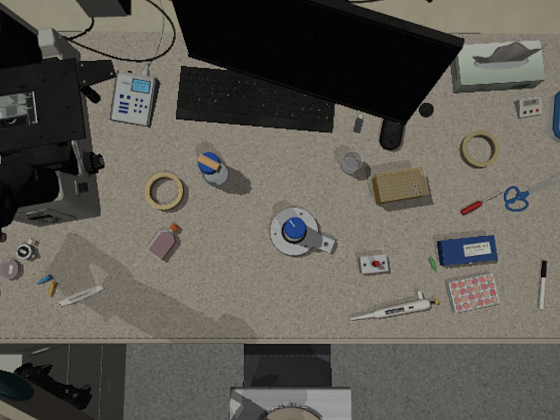

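View pics/side0.png

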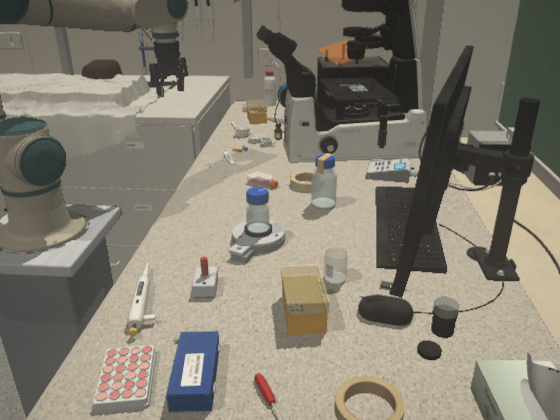

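The top view shows the turntable at (294,232), ear and lug near (328,244), and the pin rest at (375,264). In the side view the pin handle is at (204,265), the cap at (257,196), and the lug/ear at (240,247). I'll enlarge these areas.

```bash
python3 - <<'E'
from h import *
import pickle
D=pickle.load(open('f0.pkl','rb'))
t=D['top']['pixels'][:,:,::-1]; s=D['side']['pixels'][:,:,::-1]
a=cv2.resize(t[200:280,260:400],None,fx=5.6,fy=5.6,interpolation=cv2.INTER_CUBIC)[:300*2]
cv2.imwrite('pics/tc.png',a); print(a.shape)
for n in D:
    f=D[n]; h=cv2.cvtColor(f['pixels'],cv2.COLOR_RGB2HSV)
    for c,m in (('blue',cv2.inRange(h,(105,150,60),(125,255,255))),('red',cv2.inRange(h,(0,160,90),(6,255,255))|cv2.inRange(h,(174,160,90),(180,255,255)))):
        k,_,st,ce=cv2.connectedComponentsWithStats(m)
        for i in range(1,k):
            if st[i,4]>15: print(n,c,st[i].tolist(),ce[i].round(1))
f=D['top']
print('rest',ray(f,375,264,30),'stand',ray(f,294,232,20),'cap',ray(f,294.5,229,135))
E
```

```text
(448, 784, 3)
top blue [553, 92, 7, 46, 192] [556.4 115.1]
top blue [203, 152, 16, 10, 70] [211.6 156.1]
top blue [198, 162, 17, 12, 86] [205.2 168.3]
top blue [504, 186, 24, 25, 198] [515.7 198.1]
top blue [285, 218, 21, 20, 320] [294.8 227.8]
top blue [440, 236, 57, 28, 863] [465.1 249.8]
top red [462, 201, 20, 13, 93] [471.2 207. ]
top red [375, 261, 5, 5, 19] [376.8 263.2]
side red [257, 374, 17, 28, 166] [265.3 387.7]
rest [ 474.76650391 -223.32053988   30.        ] stand [559.59775772 -10.13551198  20.        ] cap [557.56875517  -8.07090826 135.        ]
```

View pics/tc.png

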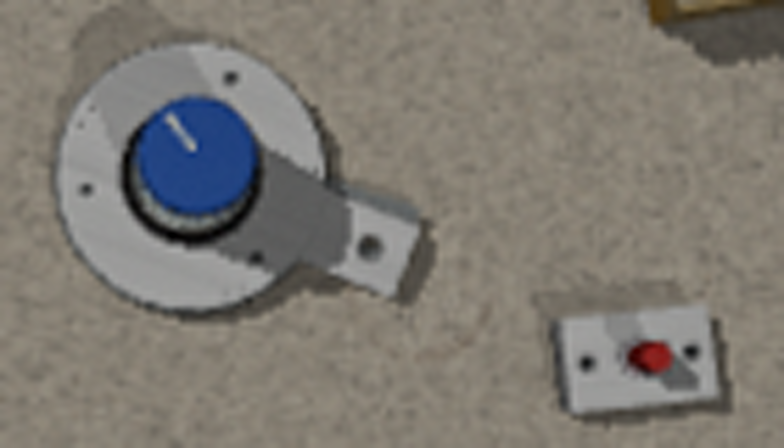

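The enlargement shows the cap's white line at crop (182,132), pointing away from the robot. The ear hole is at (370,246), i.e. pixel (326.1,243.9). A strip of lug shows on the ear's far side, and the pin handle top is at (657,356).

```bash
cat >> h.py <<'E'
from scipy.spatial.transform import Rotation as Ro
def tcp():
    s=observe(); q=s['ee_rot']; return np.array(s['ee_pos']),Ro.from_quat([q[1],q[2],q[3],q[0]])
def todelta(target,x_dir=None):
    "target TCP; y-closing axis yaw given: delta in tool axes (mm) & rot vec"
    p,R=tcp(); out=R.inv().apply(np.array(target)-p)/300
    if x_dir is None: return out
    z=np.array([0,0,-1.]); y=np.array([np.cos(x_dir),np.sin(x_dir),0]); best=None
    for sg in (1,-1):
        M=np.c_[np.cross(sg*y,z),sg*y,z]; r=(R.inv()*Ro.from_matrix(M)).as_rotvec()
        if best is None or np.linalg.norm(r)<np.linalg.norm(best): best=r
    return out,best/(np.pi/2)
E
python3 - <<'E'
from h import *
import pickle
D=pickle.load(open('f0.pkl','rb')); f=D['top']
print('ear',ray(f,326.1,243.9,26),'pin top',ray(f,377.3,263.5,74))
p,R=tcp(); print(R.as_matrix().round(3))
w=grab_frame('wrist');T=np.array(w['world_from_camera']); print(w['vertical_fov'],R.inv().apply(T[:3,3]-p),(R.inv().as_matrix()@T[:3,:3]).round(3))
try: print(tcp_to_grasp)
except Exception as e: print(e)
print(todelta([440,-130,270],np.pi/2))
E
```

```text
ear [527.63664432 -95.22031914  26.        ] pin top [ 475.54798327 -220.13080583   74.        ]
[[-0.897  0.443 -0.001]
 [ 0.443  0.897 -0.001]
 [ 0.    -0.001 -1.   ]]
63.22279147202659 [  68.34233111   -1.00669283 -143.238049  ] [[-0.001 -0.961 -0.276]
 [ 1.    -0.001 -0.001]
 [ 0.001 -0.276  0.961]]
18.700000000000003
(array([-1.50704609, -1.48834374, -0.12951175]), array([-7.09848308e-04, -2.40325865e-04, -2.92101398e-01]))
```

Request:
step_arm --delta_pos '[[0, 0, 0], [0, 0, 0], [0, 0, 0], [-0.05, -0.182, -0.012], [-0.05, -0.182, -0.012]]' --delta_rot '[[0, 0, -0.0973], [0, 0, -0.0973], [0, 0, -0.0973], [0, 0, 0], [0, 0, 0]]' --gripper '[1, 1, 1, 1, 1]'

```text
time: 0.78
ee_pos: [262.4, 360.2, 237.9]
ee_rot: [-0.0, -0.001, 1.0, -0.001]
ft_force: [1.3, -0.8, 0.7]
gripper_width: 85.5
finger_force: 0.0
```

Request:
step_arm --delta_pos '[[-0.06, -0.182, -0.012], [-0.07, -0.182, -0.012], [-0.07, -0.182, -0.012], [-0.07, -0.182, -0.012], [-0.07, -0.182, -0.012]]' --delta_rot '[[0, 0, 0], [0, 0, 0], [0, 0, 0], [0, 0, 0], [0, 0, 0]]' --gripper '[1, 1, 1, 1, 1]'

```text
time: 1.4
ee_pos: [364.6, 86.7, 256.6]
ee_rot: [0.0, 0.0, 1.0, 0.0]
ft_force: [1.0, 0.9, 0.7]
gripper_width: 85.4
finger_force: 0.0
```

Request:
step_arm --delta_pos '[[-0.07, -0.182, -0.012], [-0.07, -0.182, -0.012], [-0.07, -0.182, -0.012], [-0.07, -0.182, -0.012], [0, 0, 0]]' --delta_rot '[[0, 0, 0], [0, 0, 0], [0, 0, 0], [0, 0, 0], [0, 0, 0]]' --gripper '[1, 1, 1, 1, 1]'

```text
time: 2.02
ee_pos: [448.5, -132.9, 269.7]
ee_rot: [-0.001, 0.003, 1.0, 0.0]
ft_force: [0.6, 0.7, 0.3]
gripper_width: 85.3
finger_force: 0.0
```

```bash
python3 - <<'E'
from h import *
import pickle
w=grab_frame('wrist'); save('w1',w); pickle.dump(w,open('w1.pkl','wb'))
print(tcp()[0], observe()['time'])
for q in ([560,-10,131],[528,-95,26],[475.5,-220,74],[475,-222,30],[485,-65,16]): print(q,proj(w,q))
E
```

```text
[ 448.2470577  -131.13229088  270.03777642] 2.075
[560, -10, 131] [410.55343104 316.5707164 ]
[528, -95, 26] [310.24917593 245.04739911]
[475.5, -220, 74] [194.64094481 214.72043619]
[475, -222, 30] [201.72123275 203.94008117]
[485, -65, 16] [335.14097011 208.42291334]
```

View pics/w1.png

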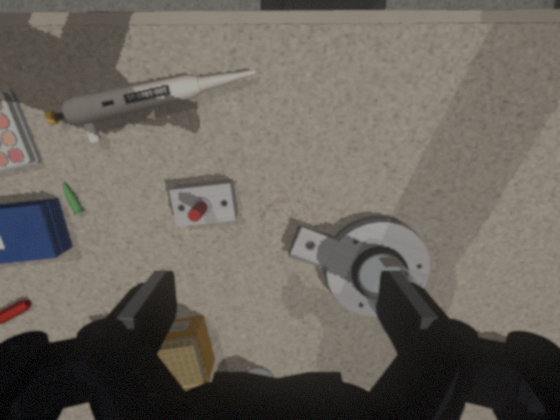

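The wrist view shows the pin handle top at (199,211), the ear hole at (310,245), the stand disc around (378,268), and the rest around (203,204). I'll enlarge it.

```bash
python3 - <<'E'
from h import *
import pickle
w=pickle.load(open('w1.pkl','rb'))
a=cv2.resize(w['pixels'][210:320,280:440,::-1],None,fx=5,fy=5,interpolation=cv2.INTER_CUBIC)
cv2.imwrite('pics/w1c.png',a)
h=cv2.cvtColor(w['pixels'],cv2.COLOR_RGB2HSV)
m=cv2.inRange(h,(0,150,60),(6,255,255))|cv2.inRange(h,(174,150,60),(180,255,255)); m[:,:160]=0;m[:,240:]=0
ys,xs=np.nonzero(m); print(xs.min(),xs.max(),ys.min(),ys.max(),xs.mean(),ys.mean())
E
```

```text
190 199 211 219 194.30769230769232 214.84615384615384
```

View pics/w1c.png

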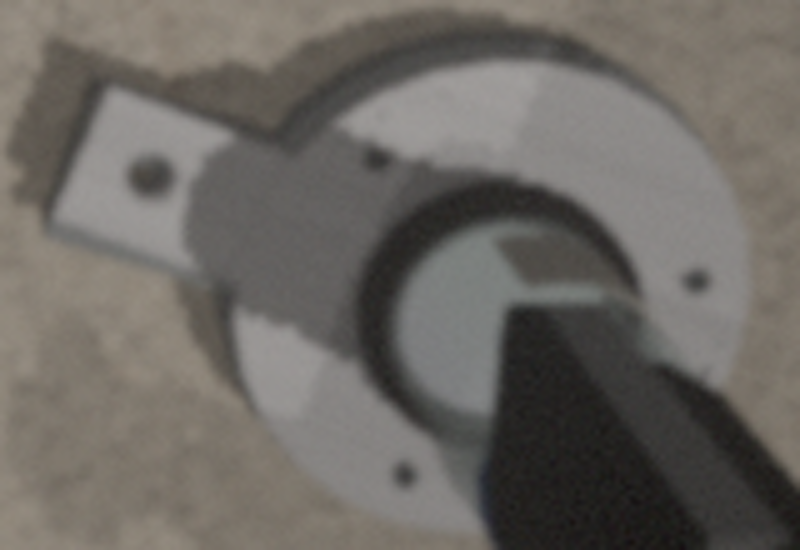

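Request:
step_arm --delta_pos '[[-0.127, 0, 0.1], [-0.127, 0, 0.1], [-0.127, 0, 0.1], [-0.127, 0, 0.1], [0, 0, 0]]' --delta_rot '[[0, 0, 0], [0, 0, 0], [0, 0, 0], [0, 0, 0], [0, 0, 0]]' --gripper '[1, 1, 1, 1, 1]'

```text
time: 2.7
ee_pos: [600.1, -127.6, 145.6]
ee_rot: [-0.004, -0.001, 1.0, 0.001]
ft_force: [-0.3, 0.1, 0.1]
gripper_width: 85.5
finger_force: 0.0
```

```bash
python3 - <<'E'
from h import *
import pickle
w=grab_frame('wrist'); pickle.dump(w,open('w2.pkl','wb'))
print(tcp()[0], observe()['time'])
u,v=proj(w,[532,-85,26]).round().astype(int); print(u,v)
y0=max(0,v-60);x0=u-80; print(x0,y0)
a=cv2.resize(w['pixels'][y0:y0+120,x0:x0+160,::-1],None,fx=5,fy=5,interpolation=cv2.INTER_CUBIC)
cv2.imwrite('pics/w2c.png',a)
E
```

```text
[ 600.2167748  -128.22485287  148.739776  ] 2.75
337 120
257 60
```

View pics/w2c.png

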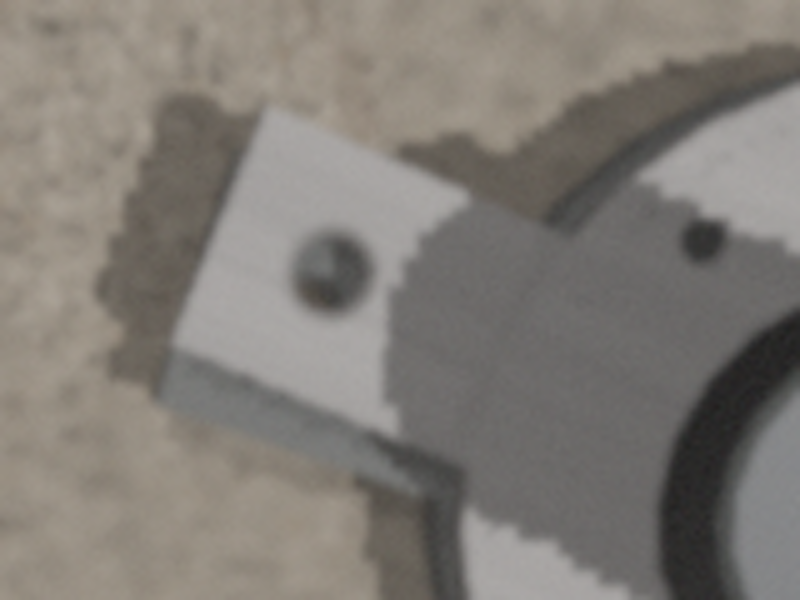

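The ear hole is at crop (332,270). The ear's end corners are (265,105) and (175,345), and its far edge runs to about (400,435). The lug's exposed far edge runs (160,400) to (415,495).

```bash
python3 - <<'E'
from h import *
import pickle
w=pickle.load(open('w2.pkl','rb')); t=pickle.load(open('f0.pkl','rb'))['top']
g=lambda u,v,z: ray(w,257+(u+.5)/5-.5,60+(v+.5)/5-.5,z)[:2]
ear=g(332,270,26);a=g(265,105,26);b=g(175,345,26);e1=g(400,435,26);e0=g(470,195,26)
l0=g(160,400,16);l1=g(415,495,16)
ang=lambda d:np.degrees(np.arctan2(d[1],d[0]))
print('ear',ear,'width',np.linalg.norm(a-b),'mid-end',(a+b)/2,a,b)
print('ear dirs',ang(b-e1),ang(a-e0),ang((a-b)[::1])+90-180,'lug dir',ang(l0-l1))
print('l0',l0,l1)
# axis: top view disc
h=cv2.cvtColor(t['pixels'],cv2.COLOR_RGB2HSV)
cap=[(285,306,218,238)]
u,v=294.8,227.8
print('cap centre est z131+', [ray(t,295.3,227.8,z)[:2] for z in (131,135,138)])
# rim of big disc points in w1c
w1=pickle.load(open('w1.pkl','rb'))
g1=lambda u,v,z: ray(w1,280+(u+.5)/5-.5,210+(v+.5)/5-.5,z)[:2]
for z in (16,18,26):
    P=np.array([g1(*q,z) for q in ((350,125),(440,72),(540,60),(650,100),(720,170),(748,255),(735,335),(235,320),(255,400),(320,470),(400,515))])
    A=np.c_[2*P,np.ones(len(P))]; x=np.linalg.lstsq(A,(P**2).sum(1),rcond=None)[0]; print(z,x[:2],np.sqrt(x[2]+x[0]**2+x[1]**2))
pin=ray(w1,194.3,214.8,66)
print('pin w1',pin)
E
```

```text
ear [527.58623312 -95.21890651] width 35.917288304244614 mid-end [ 521.56090074 -112.04450777] [ 504.7396171  -105.75504702] [ 538.38218438 -118.33396852]
ear dirs -111.04929994570604 -112.04173474176919 69.49928127847468 lug dir -109.893773368055
l0 [ 546.97400431 -120.14299878] [561.71199385 -79.41592374]
cap centre est z131+ [array([560.85512343, -10.13902363]), array([560.49357683, -10.01338019]), array([560.22241688,  -9.91914761])]
16 [566.40913505  -7.21529024] 63.98152696566577
18 [565.46962836  -7.85498554] 63.659313872788545
26 [561.71160161 -10.41376678] 62.37046150128357
pin w1 [ 477.84152744 -222.39001327   66.        ]
```

Request:
step_arm --delta_pos '[[0, 0, 0], [0, 0, 0], [0, 0, 0], [0, 0, 0], [0, 0, 0]]' --delta_rot '[[0, 0, -0.1167], [0, 0, -0.1167], [0, 0, -0.1167], [0, 0, -0.1167], [0, 0, -0.1167]]' --gripper '[1, 1, 1, 1, 1]'

```text
time: 3.38
ee_pos: [600.6, -129.4, 153.9]
ee_rot: [0.002, -0.445, 0.895, -0.001]
ft_force: [-0.7, 0.7, 0.3]
gripper_width: 85.1
finger_force: 0.0
```

Request:
step_arm --delta_pos '[[0, 0, 0], [0, 0, 0], [-0.017, 0.118, 0.047], [-0.017, 0.118, 0.046], [0, 0, 0]]' --delta_rot '[[0, 0, -0.1167], [0, 0, -0.1167], [0, 0, 0], [0, 0, 0], [0, 0, 0]]' --gripper '[1, 1, 1, 1, 1]'

```text
time: 4.0
ee_pos: [545.0, -40.1, 120.3]
ee_rot: [-0.013, -0.561, 0.828, -0.015]
ft_force: [1.6, -0.6, -0.1]
gripper_width: 85.6
finger_force: 0.0
```

```bash
python3 - <<'E'
from h import *
import pickle
w=grab_frame('wrist'); pickle.dump(w,open('w3.pkl','wb'))
p,R=tcp();s=observe();print(p,R.as_matrix().round(3)[:,1],s['time'],s['joint_pos'].round(2))
u,v=proj(w,[532,-98,26]).round().astype(int); print(u,v)
y0=max(0,v-60);x0=u-80; print(x0,y0)
a=cv2.resize(w['pixels'][y0:y0+120,x0:x0+160,::-1],None,fx=5,fy=5,interpolation=cv2.INTER_CUBIC)
cv2.imwrite('pics/w3c.png',a)
E
```

```text
[546.82144803 -40.95014406 121.52747634] [-0.928  0.371 -0.013] 4.05 [-0.12  0.18  1.49 -0.04  1.47 -2.88]
267 142
187 82
```

View pics/w3c.png

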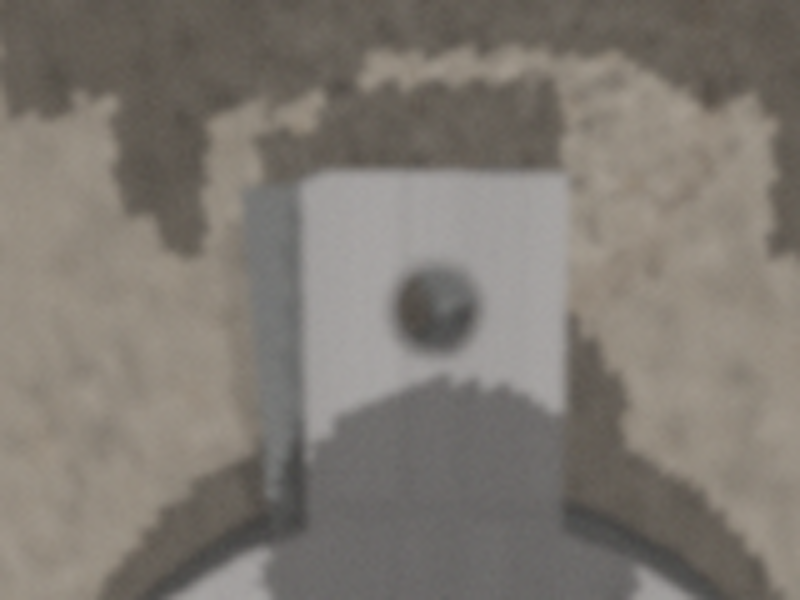

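The ear hole is at crop (437,308). The ear's edges are at u=302 and u=567, with its end at v=172. The lug's exposed edge runs (246,188) to (264,470). Joint 6 hit its limit, so I will turn back the other way.

```bash
python3 - <<'E'
from h import *
import pickle
w=pickle.load(open('w3.pkl','rb'))
g=lambda u,v,z: ray(w,187+(u+.5)/5-.5,82+(v+.5)/5-.5,z)[:2]
C=np.array([561,-10.])
pol=lambda p:(np.round(np.hypot(*(p-C)),1),np.round(np.degrees(np.arctan2(*(p-C)[::-1])),2))
ang=lambda d:np.degrees(np.arctan2(d[1],d[0]))
ear=g(437,308,26); print('ear',ear,pol(ear))
L=[g(302,173,26),g(305,470,26)];Rr=[g(567,173,26),g(564,470,26)];l=[g(246,188,16),g(264,470,16)]
print(ang(L[0]-L[1]),ang(Rr[0]-Rr[1]),'lug',ang(l[0]-l[1]))
for n,p in zip('L L R R l l'.split(),L+Rr+l):print(n,p,pol(p))
print(np.linalg.norm(L[0]-Rr[0]))
E
```

```text
ear [527.78849546 -95.44188888] (np.float64(91.7), np.float64(-111.24))
-112.40146540723323 -111.49727168941152 lug -109.65056027422244
L [ 538.08329589 -118.84150639] (np.float64(111.2), np.float64(-101.89))
L [553.43348211 -81.60186649] (np.float64(72.0), np.float64(-96.03))
R [ 504.78472314 -105.49641474] (np.float64(110.8), np.float64(-120.48))
R [519.52188039 -68.0787365 ] (np.float64(71.4), np.float64(-125.53))
l [ 546.95823287 -120.6593247 ] (np.float64(111.5), np.float64(-97.23))
l [560.39427001 -83.03165379] (np.float64(73.0), np.float64(-90.48))
35.8731991639983
```

Request:
step_arm --delta_pos '[[0.13, 0, -0.03], [0.06, 0, -0.03], [0, 0, 0], [0, 0, 0], [0, 0, 0]]' --delta_rot '[[0, 0, 0], [0, 0, 0], [0, 0, 0.115], [0, 0, 0.115], [0, 0, 0.115]]' --gripper '[1, 1, 1, 1, 1]'

```text
time: 4.68
ee_pos: [529.6, -79.7, 140.8]
ee_rot: [-0.01, -0.305, 0.952, -0.025]
ft_force: [0.0, -0.9, -0.2]
gripper_width: 85.6
finger_force: 0.0
```

Request:
step_arm --delta_pos '[[0, 0, 0], [0, 0, 0], [0, 0, 0], [0, 0, 0], [0, 0, 0]]' --delta_rot '[[0, 0, 0.117], [0, 0, 0.117], [0, 0, 0.117], [0, 0, 0.117], [0, 0, 0.117]]' --gripper '[1, 1, 1, 1, 1]'

```text
time: 5.3
ee_pos: [529.6, -79.6, 140.8]
ee_rot: [0.002, 0.149, 0.988, -0.026]
ft_force: [-0.7, 0.6, 0.8]
gripper_width: 85.4
finger_force: 0.0
```

Request:
step_arm --delta_pos '[[0, 0, 0], [0, 0, 0], [0, 0, 0], [0, 0, 0], [0, 0, 0]]' --delta_rot '[[0, 0, 0.117], [0, 0, 0.117], [0, 0, 0.117], [0, 0, 0.117], [0, 0, 0.117]]' --gripper '[1, 1, 1, 1, 1]'

```text
time: 5.92
ee_pos: [529.6, -79.7, 140.8]
ee_rot: [0.013, 0.572, 0.82, -0.023]
ft_force: [0.1, -0.2, 0.3]
gripper_width: 85.7
finger_force: 0.0
```

```bash
python3 - <<'E'
from h import *
p,R=tcp();s=observe();print(p,R.as_matrix().round(3)[:,1],s['time'],s['joint_pos'].round(2))
th=np.radians(-106.4);t=[561+92*np.cos(th),-10+92*np.sin(th),100];print(t)
print(todelta(t,np.radians(-16.4)))
E
```

```text
[529.59335193 -79.65009778 140.7920971 ] [ 0.938  0.345 -0.022] 5.925 [-0.19  0.13  1.5  -0.05  1.51 -0.54]
[np.float64(535.0245859704554), np.float64(-98.25688565768529), 100]
(array([-0.05782567, -0.00139009,  0.13898798]), array([-0.00379473,  0.03415557,  0.40664074]))
```

Request:
step_arm --delta_pos '[[0, 0, 0], [0, 0, 0], [0, 0, 0], [0, 0, 0], [-0.054, 0.035, 0.136]]' --delta_rot '[[-0.001, 0.0085, 0.1017], [-0.001, 0.0085, 0.1017], [-0.001, 0.0085, 0.1017], [-0.001, 0.0085, 0.1017], [0, 0, 0]]' --gripper '[1, 1, 1, 1, 1]'

```text
time: 6.55
ee_pos: [537.5, -98.4, 103.1]
ee_rot: [0.003, 0.799, 0.601, 0.003]
ft_force: [0.7, -0.9, -1.0]
gripper_width: 85.4
finger_force: 0.0
```

```bash
python3 - <<'E'
from h import *
print(tcp()[0],tcp()[1].as_matrix().round(3).tolist(),todelta([535,-98.3,20],np.radians(-16.4)))
E
```

```text
[537.49834495 -98.39809793 103.08633464] [[0.277, 0.961, 0.008], [0.961, -0.277, -0.002], [0.0, 0.008, -1.0]] (array([-0.00205573, -0.01032075,  0.27687991]), array([ 0.00512333, -0.00015401,  0.00338048]))
```

Request:
step_arm --delta_pos '[[-0.002, -0.01, 0.14], [0, 0, 0.14], [0, 0, 0.012], [0, 0, 0], [0, 0, 0]]' --delta_rot '[[0.005, 0, 0.003], [0, 0, 0], [0, 0, 0], [0, 0, 0], [0, 0, 0]]' --gripper '[1, 1, 1, 0.6, 0.4]' --squeeze 20

```text
time: 7.18
ee_pos: [532.2, -98.1, 13.3]
ee_rot: [-0.002, 0.8, 0.599, -0.002]
ft_force: [-0.2, -0.5, -0.7]
gripper_width: 51.9
finger_force: 0.0
```

Request:
step_arm --delta_pos '[[0, 0, 0], [0, 0, 0], [0, 0, 0], [0, 0, 0], [0, 0, 0]]' --delta_rot '[[0, 0, 0], [0, 0, 0], [0, 0, 0], [0, 0, 0], [0, 0, 0]]' --gripper '[0.3, 0.3, 0.3, 0.3, 0.3]'

```text
time: 7.8
ee_pos: [532.6, -98.2, 13.1]
ee_rot: [-0.002, 0.801, 0.599, -0.002]
ft_force: [3.3, -0.6, 6.3]
gripper_width: 38.8
finger_force: 20.5
```

```bash
python3 - <<'E'
from h import *
p,R=tcp();s=observe();print(p,R.as_matrix().round(3).tolist(),s['ft_force'])
E
```

```text
[532.5974576  -98.22646654  13.14451671] [[0.282, 0.959, -0.005], [0.959, -0.282, 0.001], [-0.0, -0.005, -1.0]] [ 3.26416237 -0.64727782  6.33948589]
```

Request:
step_arm --delta_pos '[[0, 0.008, 0], [0, 0, 0], [0, 0, 0]]' --delta_rot '[[0, 0, 0], [0, 0, 0], [0, 0, 0]]' --gripper '[0.3, 0.3, 0.3]'

```text
time: 8.18
ee_pos: [532.8, -98.3, 12.8]
ee_rot: [-0.004, 0.8, 0.599, -0.004]
ft_force: [-8.5, 2.0, 15.1]
gripper_width: 38.8
finger_force: 22.4
```

```bash
python3 - <<'E'
from h import *
import pickle
p,R=tcp();s=observe();print(p,R.as_matrix().round(3).tolist(),s['ft_force'])
D=[grab_frame('top'),grab_frame('wrist')];pickle.dump(D,open('d4.pkl','wb'))
w=D[1]; print(proj(w,[535,-98,26]))
save('w4',w)
E
```

```text
[532.76867589 -98.27805268  12.83917956] [[0.282, 0.959, -0.011], [0.96, -0.282, 0.003], [-0.001, -0.011, -1.0]] [-8.47220446  1.9879005  15.1465916 ]
[278.25789227 284.07611721]
```

View pics/w4.png

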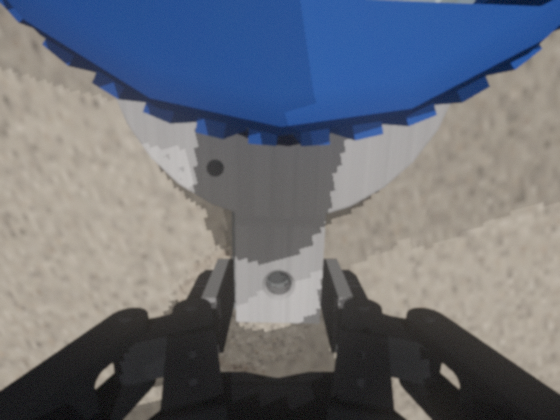

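The wrist view shows the ear clamped between the pads, with the hole at (278,283). The tool could not shift sideways and the force rose, so the pads are also holding the fixed lug. That means ear and lug are lined up.

```bash
cat >> h.py <<'E'
def darkblob(f,c,r,z,thr=0.8):
    u,v=np.round(c).astype(int); g=cv2.cvtColor(f['pixels'],cv2.COLOR_RGB2GRAY).astype(float)[v-r:v+r+1,u-r:u+r+1]
    wt=np.clip(np.median(g)*thr-g,0,None); wt=wt; yy,xx=np.mgrid[-r:r+1,-r:r+1]
    a,b=u+(wt*xx).sum()/wt.sum(),v+(wt*yy).sum()/wt.sum(); return (a,b),ray(f,a,b,z)
E
python3 - <<'E'
from h import *
import pickle
t,w=pickle.load(open('d4.pkl','rb'))
print(darkblob(w,(278,283),16,26)); 
for q in ((535,-98),(533,-98)):print(proj(t,[*q,26]))
g=cv2.cvtColor(w['pixels'],cv2.COLOR_RGB2GRAY); print(g[270:298:2,262:296:2])
E
```

```text
((np.float64(279.7346765323468), np.float64(277.6094390560944)), array([536.43803121, -95.29784816,  26.        ]))
[327.12044713 241.1308163 ]
[327.12733855 241.88323754]
[[162 163 161 160 155 149 139 132 132 132 140 152 156 158 163 166 169]
 [163 161 158 150 132 112 100  97  95  90  95 106 123 144 161 167 168]
 [162 160 149 126 105  93  93  95  94  86  79  80  90 114 142 164 168]
 [162 152 130 103  92  94  93  96  93  93  91  87  81  91 116 148 165]
 [160 141 120  94  92  96  95  96  94  93  89  84  85  86 109 133 159]
 [154 137 117 103  96  96  95  93  97  92  90  89 104  93 101 134 154]
 [150 136 111 109 108 107  98  98  98 100 103 112 112  97  98 141 162]
 [151 139 115 106 110 124 121 120 120 123 122 110  95  97 105 147 166]
 [154 146 126 109 111 120 119 123 128 126 124 113 106 104 120 156 170]
 [157 154 146 119 114 117 120 118 120 121 119 115 104 105 138 163 174]
 [171 162 159 139 119 114 118 118 120 118 118 118 111 130 156 169 179]
 [180 173 162 158 144 123 118 119 122 122 122 124 140 157 166 174 184]
 [181 179 170 164 163 159 150 146 142 145 151 162 167 168 173 183 186]
 [181 180 178 172 169 170 171 173 173 173 172 177 171 173 181 186 186]]
```

Request:
step_arm --delta_pos '[[0, -0.008, 0], [0, 0, 0], [0, 0, 0], [0, 0, -0.1], [0, 0, -0.1]]' --delta_rot '[[0, 0, 0], [0, 0, 0], [0, 0, 0], [0, 0, 0], [0, 0, 0]]' --gripper '[0.3, 0.6, 1, 1, 1]'

```text
time: 8.9
ee_pos: [530.4, -97.6, 70.6]
ee_rot: [-0.005, 0.8, 0.599, -0.004]
ft_force: [-0.5, 0.2, 0.8]
gripper_width: 85.2
finger_force: 0.0
```

```bash
python3 - <<'E'
from h import *
import pickle
p,R=tcp();s=observe();print(p,R.as_matrix().round(3).tolist(),s['ft_force'])
D=[grab_frame('top'),grab_frame('wrist')];pickle.dump(D,open('d5.pkl','wb'))
w=D[1]; u,v=proj(w,[534,-98,26]).round().astype(int); print(u,v)
x0,y0=u-60,v-45
cv2.imwrite('pics/w5c.png',cv2.resize(w['pixels'][y0:y0+90,x0:x0+120,::-1],None,fx=6,fy=6,interpolation=cv2.INTER_CUBIC))
print(darkblob(w,(u,v),14,26))
E
```

```text
[530.35050159 -97.64996163  70.64537441] [[0.282, 0.959, -0.013], [0.96, -0.282, 0.003], [-0.001, -0.013, -1.0]] [-0.54894209  0.24803684  0.83906375]
277 235
((np.float64(278.7883726587205), np.float64(232.62223303332522)), array([535.41906476, -96.81375307,  26.        ]))
```

View pics/w5c.png

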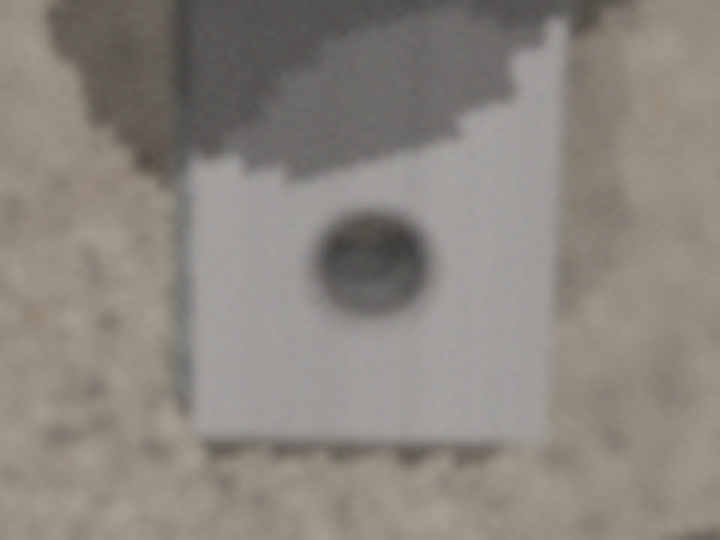

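The ear's hole is at crop (372,262), i.e. pixel (279,233.6). A thin strip of lug (about 1 mm) shows on the left only, so the ear is centred on the slightly wider lug to within about 1 mm.

```bash
python3 - <<'E'
from h import *
import pickle
t,w=pickle.load(open('d5.pkl','rb'))
print('wrist',ray(w,279,233.6,26)); print('top',darkblob(t,(327,241),4,26,.9))
print('w4',ray(pickle.load(open('d4.pkl','rb'))[1],278,283.7,26))
w1=pickle.load(open('w1.pkl','rb'));h=w1['pixels']
print('earlier ear via w1',ray(w1,280+(151.5)/5-.5,210+176.5/5-.5,26))
# pin: red mask looser, both views
t0=pickle.load(open('f0.pkl','rb'))
for n,f,box in(('top',t,(368,388,254,274)),('w1',w1,(180,215,195,225))):
    p=f['pixels'].astype(int);m=(p[:,:,0]>1.5*p[:,:,1])&(p[:,:,0]>60); M=np.zeros_like(m);M[box[2]:box[3],box[0]:box[1]]=1
    ys,xs=np.nonzero(m&M);pts=np.c_[xs,ys].astype(np.float32);r=cv2.minAreaRect(pts);print(n,r,len(pts),'base/top proj',proj(f,[476,-222,34]),proj(f,[476,-222,74]))
s=t0['side'];p=s['pixels'].astype(int);m=(p[:,:,0]>1.8*p[:,:,1])&(p[:,:,0]>60);m[:,:190]=0;m[:,220:]=0;m[:240]=0;m[290:]=0
ys,xs=np.nonzero(m);print('side',xs.mean(),ys.min(),ys.max(),proj(s,[476,-222,34]),proj(s,[476,-222,74]))
E
```

```text
wrist [535.36682721 -97.44163807  26.        ]
top ((np.float64(324.26212590299275), np.float64(241.48503611971105)), array([534.04035989, -90.38964994,  26.        ]))
w4 [534.94496624 -97.80182095  26.        ]
earlier ear via w1 [527.67761071 -95.54984358  26.        ]
top ((377.2500305175781, 263.2500305175781), (3.535533905029297, 4.242640495300293), 45.0) 19 base/top proj [374.80086325 263.51026998] [378.03098695 263.32252442]
w1 ((197.25001525878906, 211.75001525878906), (11.31370735168457, 20.50609588623047), 45.0) 194 base/top proj [201.03787069 205.63247993] [192.74207809 215.19696505]
side 203.41176470588235 257 260 [205.0240805  274.55144682] [203.67327071 258.05154086]
```

Request:
step_arm --delta_pos '[[0, 0, -0.13], [-0.149, -0.018, 0], [-0.149, -0.018, 0], [-0.149, -0.018, 0], [0, 0, 0]]' --delta_rot '[[0, 0, 0], [0, 0, 0], [0, 0, 0], [0, 0, 0], [0, 0, 0]]' --gripper '[1, 1, 1, 1, 1]'

```text
time: 9.62
ee_pos: [476.5, -223.9, 108.7]
ee_rot: [-0.005, 0.802, 0.598, -0.004]
ft_force: [0.1, 0.9, 0.3]
gripper_width: 85.4
finger_force: 0.0
```

```bash
python3 - <<'E'
from h import *
import pickle
w1=pickle.load(open('w1.pkl','rb'));print(ray(w1,197.25,211.75,54))
w=grab_frame('wrist');print(tcp()[0])
p=w['pixels'].astype(int);m=(p[:,:,0]>1.6*p[:,:,1])&(p[:,:,0]>60)
a,b=proj(w,[477,-222,34]),proj(w,[477,-222,74]);print(a,b)
M=np.zeros_like(m);M[int(min(a[1],b[1]))-30:int(max(a[1],b[1]))+30,int(a[0])-40:int(a[0])+40]=1
ys,xs=np.nonzero(m&M);print(cv2.minAreaRect(np.c_[xs,ys].astype(np.float32)),xs.min(),xs.max(),ys.min(),ys.max())
for y in range(ys.min(),ys.max()+1,6):
    q=xs[ys==y]; print(y,q.min(),q.max())
print(todelta([477,-222,40],np.radians(-16.4)))
E
```

```text
[ 477.78903839 -221.9665586    54.        ]
[ 477.25187809 -222.56587215  108.7371051 ]
[276.158654   220.53631985] [275.06910739 241.66979025]
((273.0, 232.0), (38.0, 22.0), 90.0) 262 284 213 251
213 271 279
219 267 283
225 265 284
231 264 284
237 263 284
243 263 284
249 267 279
(array([0.00155299, 0.00155417, 0.22912245]), array([-8.04323853e-03, -5.45619175e-05, -1.08944279e-03]))
```

Request:
step_arm --delta_pos '[[0.001, -0.005, 0], [0, 0, 0.12], [0, 0, 0.106], [0, 0, 0], [0, 0, 0]]' --delta_rot '[[-0.008, 0, -0.001], [0, 0, 0], [0, 0, 0], [0, 0, 0], [0, 0, 0]]' --gripper '[1, 1, 1, 0.5, 0.1]' --squeeze 35

```text
time: 10.3
ee_pos: [477.8, -221.1, 43.4]
ee_rot: [0.002, 0.8, 0.6, 0.001]
ft_force: [0.3, -2.0, -0.6]
gripper_width: 51.5
finger_force: 0.0
```

Request:
step_arm --delta_pos '[[0, 0, 0], [0, 0, 0], [0, 0, 0], [0, 0, 0], [0, 0, 0]]' --delta_rot '[[0, 0, 0], [0, 0, 0], [0, 0, 0], [0, 0, 0], [0, 0, 0]]' --gripper '[0.05, 0.05, 0.05, 0.05, 0.05]'

```text
time: 10.92
ee_pos: [476.7, -221.5, 43.3]
ee_rot: [0.001, 0.8, 0.6, 0.0]
ft_force: [-4.3, 2.3, 6.1]
gripper_width: 12.6
finger_force: 34.1
```

```bash
python3 - <<'E'
from h import *
p,R=tcp();s=observe();print(p,R.as_matrix().round(3).tolist(),s['ft_force'],s['gripper_width'],s['finger_force'])
E
```

```text
[ 476.74623473 -221.47653107   43.27670995] [[0.28, 0.96, 0.001], [0.96, -0.28, -0.001], [-0.001, 0.002, -1.0]] [-4.29194528  2.28815384  6.06453739] 12.610336197123694 34.086204461054876
```

Request:
step_arm --delta_pos '[[0, 0, -0.07], [0, 0, -0.08], [0.15, 0.023, 0], [0.15, 0.023, 0], [0.149, 0.023, 0]]' --delta_rot '[[0, 0, 0], [0, 0, 0], [0, 0, 0], [0, 0, 0], [0, 0, 0]]' --gripper '[0.05, 0.05, 0.05, 0.05, 0.05]'

```text
time: 11.55
ee_pos: [535.1, -96.7, 87.7]
ee_rot: [0.001, 0.8, 0.6, 0.001]
ft_force: [-0.1, -0.4, -0.7]
gripper_width: 13.0
finger_force: 34.2
```

Request:
step_arm --delta_pos '[[0, 0, 0], [0, 0, 0]]' --delta_rot '[[0, 0, 0], [0, 0, 0]]' --gripper '[0.05, 0.05]'

```text
time: 11.8
ee_pos: [534.4, -98.2, 87.3]
ee_rot: [0.001, 0.8, 0.6, 0.0]
ft_force: [-0.2, -0.1, -1.1]
gripper_width: 13.2
finger_force: 34.1
```

```bash
python3 - <<'E'
from h import *
import pickle
p=np.mean([tcp()[0] for _ in range(5)],0);R=tcp()[1];s=observe();print(p,R.as_matrix().round(3).tolist(),s['ft_force'])
D={n:grab_frame(n) for n in('wrist','side','top')};pickle.dump(D,open('d6.pkl','wb'))
w=D['wrist']; print(tcp()[0])
a=proj(w,p);q=w['pixels'].astype(int);m=(q[:,:,0]>1.6*q[:,:,1])&(q[:,:,0]>60)
M=np.zeros_like(m);M[200:420,200:350]=1;ys,xs=np.nonzero(m&M)
for y in range(ys.min(),ys.max()+1,6): 
    z=xs[ys==y]
    if len(z): print(y,z.min(),z.max())
for z in (80,100,120): print(z,proj(w,[p[0],p[1],z]))
print('hole',proj(w,[535.1,-97.6,26]))
cv2.imwrite('pics/w6.png',np.hstack([cv2.resize(w['pixels'][180:400,190:370,::-1],None,fx=2.2,fy=2.2),cv2.resize(D['side']['pixels'][180:280,200:280,::-1],(387,484))]))
E
```

```text
[534.36944712 -98.19340906  87.25317579] [[0.28, 0.96, 0.002], [0.96, -0.28, -0.002], [-0.001, 0.002, -1.0]] [-0.17607703 -0.08801391 -1.10613562]
[534.13516513 -98.87159121  87.15622533]
253 275 276
259 266 287
265 263 289
271 263 291
277 262 291
283 261 291
289 261 292
295 261 293
301 260 293
307 259 294
313 260 294
319 265 288
80 [274.08542237 265.69275278]
100 [273.80386039 285.58176332]
120 [273.43587698 311.57542222]
hole [275.43944648 228.54194436]
```

View pics/w6.png

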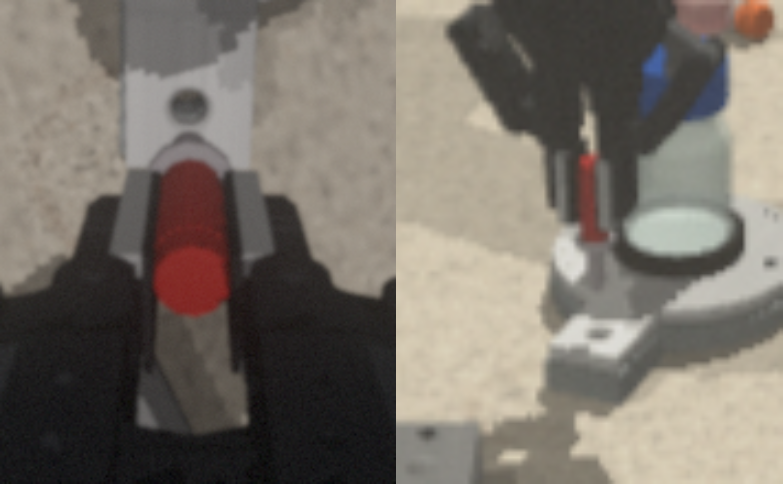

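In the crop, the pin is held upright with its handle top at (192,280), i.e. pixel (277.3,307.3). The ear hole is at (188,104), i.e. (275.5,227.3). The side view shows the pin above the ear. Now I'll work out the relative offset.

```bash
python3 - <<'E'
from h import *
import pickle
w=pickle.load(open('d6.pkl','rb'))['wrist']
tx,ty=np.array([.28,.96]),np.array([.96,-.28])
h=ray(w,275.4,227.3,26)[:2]; t=ray(w,277.0,307.0,117.5)[:2]
print(h,t,'hole-pin: along tool x,y',(h-t)@tx,(h-t)@ty)
E
```

```text
[535.30877991 -96.80214153] [535.73594322 -98.20006778] hole-pin: along tool x,y 1.2224034679264877 -0.8014961341123092
```

Request:
step_arm --delta_pos '[[0.004, -0.0027, 0], [0, 0, 0.07], [0, 0, 0.02], [0, 0, 0.02], [0, 0, 0]]' --delta_rot '[[0, 0, 0], [0, 0, 0], [0, 0, 0], [0, 0, 0], [0, 0, 0]]' --gripper '[0.05, 0.05, 0.05, 0.05, 0.05]'

```text
time: 12.58
ee_pos: [534.0, -96.7, 54.0]
ee_rot: [0.001, 0.8, 0.6, 0.0]
ft_force: [0.4, -1.0, -1.6]
gripper_width: 12.9
finger_force: 34.1
```

Request:
step_arm --delta_pos '[[0, 0, 0.012], [0, 0, 0.012], [0, 0, 0]]' --delta_rot '[[0, 0, 0], [0, 0, 0], [0, 0, 0]]' --gripper '[0.05, 0.05, 0.05]'

```text
time: 12.95
ee_pos: [534.0, -96.6, 46.6]
ee_rot: [0.001, 0.8, 0.6, 0.0]
ft_force: [0.0, -0.6, -1.9]
gripper_width: 12.8
finger_force: 34.0
```

Tip is around 9 mm, already inside the lug, with no resistance. I'll continue down.

Request:
step_arm --delta_pos '[[0, 0, 0.012], [0, 0, 0.01], [0, 0, 0.004], [0, 0, 0]]' --delta_rot '[[0, 0, 0], [0, 0, 0], [0, 0, 0], [0, 0, 0]]' --gripper '[0.05, 0.05, 0.05, 0.05]'

```text
time: 13.45
ee_pos: [534.2, -96.6, 39.3]
ee_rot: [0.001, 0.8, 0.6, 0.0]
ft_force: [-1.8, -2.5, 2.5]
gripper_width: 12.8
finger_force: 34.5
```

Request:
step_arm --delta_pos '[[0, 0, 0], [0, 0, 0], [0, 0, 0], [0, 0, -0.19], [0, 0, -0.19]]' --delta_rot '[[0, 0, 0], [0, 0, 0], [0, 0, 0], [0, 0, 0], [0, 0, 0]]' --gripper '[0.4, 0.6, 1, 1, 1]'

```text
time: 14.08
ee_pos: [533.4, -96.2, 153.9]
ee_rot: [0.0, 0.8, 0.6, -0.0]
ft_force: [1.6, 0.4, -0.5]
gripper_width: 85.3
finger_force: 0.0
```

```bash
python3 - <<'E'
from h import *
import pickle
w=grab_frame('wrist');t=grab_frame('top');si=grab_frame('side');print(tcp()[0],observe()['joint_pos'][5]); pickle.dump(dict(w=w,t=t,s=si),open('d7.pkl','wb'))
for f in (w,si):
    q=f['pixels'].astype(int);m=((q[:,:,0]>1.6*q[:,:,1])&(q[:,:,0]>60))
    c=proj(f,[534.1,-97,50]).astype(int);M=np.zeros_like(m);M[max(c[1]-35,0):c[1]+35,c[0]-30:c[0]+30]=1
    ys,xs=np.nonzero(m&M);print(len(xs),xs.min(),xs.max(),ys.min(),ys.max(),proj(f,[534.1,-97,30]),proj(f,[534.1,-97,70]))
E
```

```text
[535.74044843 -96.74733743 157.11211913] 0.03767049172010106
428 269 286 200 228 [276.31268005 205.71937266] [276.22557574 220.17434956]
81 239 244 231 247 [241.79406377 246.57776314] [241.13507244 231.23468387]
```

The pin is seated: its handle spans rows 231–247 in the side view, as expected for z 30–70. Next is the cap.

Request:
step_arm --delta_pos '[[0.153, 0.002, 0], [0.153, 0.002, 0], [0, 0, 0], [0, 0, 0], [0, 0, 0]]' --delta_rot '[[0, 0, 0], [0, 0, 0], [0, 0, -0.111], [0, 0, -0.111], [0, 0, -0.111]]' --gripper '[1, 1, 1, 1, 1]'

```text
time: 14.85
ee_pos: [560.1, -8.3, 151.2]
ee_rot: [-0.0, 0.615, 0.788, -0.001]
ft_force: [0.7, 0.5, -0.0]
gripper_width: 85.5
finger_force: 0.0
```

Request:
step_arm --delta_pos '[[0, 0, 0], [0, 0, 0]]' --delta_rot '[[0, 0, -0.111], [0, 0, 0]]' --gripper '[1, 1]'

```text
time: 15.1
ee_pos: [560.2, -8.5, 151.5]
ee_rot: [-0.0, 0.548, 0.837, -0.001]
ft_force: [0.2, -0.8, -0.1]
gripper_width: 85.1
finger_force: 0.0
```

```bash
python3 - <<'E'
from h import *
p=np.mean([tcp()[0] for _ in range(3)],0);print(p,tcp()[1].as_matrix().round(3).tolist(),observe()['joint_pos'][5])
print(todelta([561.3,-9.2,p[2]],np.radians(23.6)))
E
```

```text
[560.21025015  -8.50726421 151.51523195] [[-0.4, 0.916, -0.001], [0.916, 0.4, -0.001], [-0.001, -0.001, -1.0]] -0.4925576990635472
(array([-3.57038654e-03,  2.40404337e-03, -2.43749120e-07]), array([-5.82377899e-04,  3.48691632e-04,  3.38795130e-05]))
```

Request:
step_arm --delta_pos '[[-0.0035, 0.002, 0.085], [0, 0, 0.085], [0, 0, 0], [0, 0, 0], [0, 0, 0]]' --delta_rot '[[0, 0, 0], [0, 0, 0], [0, 0, 0], [0, 0, 0], [0, 0, 0]]' --gripper '[1, 1, 1, 0.55, 0.5]' --squeeze 40

```text
time: 15.72
ee_pos: [562.4, -9.5, 103.4]
ee_rot: [0.002, 0.547, 0.837, 0.0]
ft_force: [-6.2, -2.1, 5.1]
gripper_width: 51.9
finger_force: 44.2
```

Request:
step_arm --delta_pos '[[0, 0, 0], [0, 0, 0], [0, 0, 0]]' --delta_rot '[[0, 0, 0], [0, 0, 0], [0, 0, 0]]' --gripper '[0.5, 0.5, 0.5]'

```text
time: 16.1
ee_pos: [562.3, -9.5, 103.4]
ee_rot: [0.002, 0.547, 0.837, 0.0]
ft_force: [-3.4, -0.1, 6.5]
gripper_width: 51.9
finger_force: 42.3
```

```bash
python3 - <<'E'
from h import *
s=observe();print(tcp()[0],s['ft_force'],s['torque'],s['gripper_width'],s['finger_force'])
E
```

```text
[562.33341581  -9.54562428 103.43397414] [-3.39157781 -0.11399011  6.53358899] [-0.11190877  0.46996782  0.03632676] 51.85568880508805 42.3257839679718
```

Request:
step_arm --delta_pos '[[0, 0, 0.0004], [0, 0, 0.0004], [0, 0, 0.0004], [0, 0, 0.0004], [0, 0, 0.0004]]' --delta_rot '[[0, 0, 0.11], [0, 0, 0.11], [0, 0, 0.11], [0, 0, 0.11], [0, 0, 0.11]]' --gripper '[0.5, 0.5, 0.5, 0.5, 0.5]'

```text
time: 16.73
ee_pos: [561.4, -9.5, 102.7]
ee_rot: [0.001, 0.849, 0.529, -0.0]
ft_force: [-8.7, 0.3, 9.7]
gripper_width: 52.0
finger_force: 42.8
```

```bash
python3 - <<'E'
from h import *
import pickle
s=observe();print(tcp()[0],s['ft_force'],s['torque'],s['gripper_width'],s['finger_force'],s['joint_pos'][5])
y=tcp()[1].as_matrix()[:,1];print('theta',np.degrees(np.arctan2(y[1],y[0])))
si=grab_frame('side');q=si['pixels'].astype(int);m=((q[:,:,0]>1.6*q[:,:,1])&(q[:,:,0]>60));m[:222]=0;m[255:]=0;m[:,:230]=0;m[:,255:]=0
ys,xs=np.nonzero(m);print(len(xs),xs.min(),xs.max(),ys.min(),ys.max())
E
```

```text
[561.35058948  -9.54492052 102.67740703] [-8.73144989  0.25147375  9.68904342] [-0.09076572  1.36817865  0.06239707] 51.95611240606717 42.82676339149475 0.3744159366149967
theta -26.142639344603197
77 237 242 231 246
```

Request:
step_arm --delta_pos '[[0, 0, 0.0004], [0, 0, 0.0004], [0, 0, 0.0004], [0, 0, 0.0004], [0, 0, 0.0004]]' --delta_rot '[[0, 0, 0.11], [0, 0, 0.11], [0, 0, 0.11], [0, 0, 0.11], [0, 0, 0.11]]' --gripper '[0.5, 0.5, 0.5, 0.5, 0.5]'

```text
time: 17.4
ee_pos: [560.7, -8.8, 102.0]
ee_rot: [0.0, 0.992, 0.125, -0.001]
ft_force: [-12.1, 3.5, 11.7]
gripper_width: 51.7
finger_force: 42.8
```

Request:
step_arm --delta_pos '[[0, 0, 0.0004], [0, 0, 0.0004], [0, 0, 0.0004], [0, 0, 0]]' --delta_rot '[[0, 0, 0.11], [0, 0, 0.11], [0, 0, 0.11], [0, 0, 0]]' --gripper '[0.5, 0.5, 0.5, 0.5]'

```text
time: 17.9
ee_pos: [560.7, -8.2, 101.7]
ee_rot: [-0.0, 0.991, -0.131, -0.001]
ft_force: [-11.3, 4.6, 10.7]
gripper_width: 52.0
finger_force: 43.0
```

```bash
cat > st.py <<'E'
from h import *
s=observe();print(tcp()[0],s['ft_force'],s['torque'],s['gripper_width'],s['finger_force'],s['joint_pos'][5],'eff6',s['effort'][5])
y=tcp()[1].as_matrix()[:,1];print('theta',np.degrees(np.arctan2(y[1],y[0])))
E
python3 st.py
```

```text
[560.71488185  -8.20662075 101.66464318] [-11.27888812   4.59162531  10.71336846] [ 0.67558887  1.95334215 -0.03137663] 51.95490597583794 43.0331289768219 1.7531804742588473 eff6 0.7109766639769077
theta -105.08559862849401
```

Request:
step_arm --delta_pos '[[0, 0, 0.0003], [0, 0, 0]]' --delta_rot '[[0, 0, 0.1], [0, 0, 0]]' --gripper '[0.5, 0.5]'

```text
time: 18.15
ee_pos: [560.7, -8.1, 101.5]
ee_rot: [-0.0, 0.978, -0.208, -0.001]
ft_force: [-11.1, 4.3, 11.0]
gripper_width: 52.2
finger_force: 43.0
```

```bash
python3 st.py
```

```text
[560.74453812  -8.05245489 101.53933524] [-11.10601293   4.26393535  10.97797818] [0.79320159 1.86498953 0.0027451 ] 52.198119822338896 43.01239192485809 1.909982554352708 eff6 0.629280935972929
theta -114.06590192567893
```

Request:
step_arm --delta_pos '[[0, 0, 0.0002], [0, 0, 0]]' --delta_rot '[[0, 0, 0.05], [0, 0, 0]]' --gripper '[0.5, 0.5]'

```text
time: 18.4
ee_pos: [560.8, -8.0, 101.5]
ee_rot: [-0.0, 0.969, -0.246, -0.001]
ft_force: [-11.7, 5.3, 10.1]
gripper_width: 52.0
finger_force: 43.0
```

```bash
python3 st.py
```

```text
[560.77736296  -7.95945637 101.51260388] [-11.67838985   5.30576748  10.10377234] [ 0.8549057   1.90110837 -0.03273212] 52.02846848733551 43.00661623477936 1.9876666465143087 eff6 0.2976891864091158
theta -118.5121603003755
```

Request:
step_arm --delta_pos '[[0, 0, 0], [0, 0, 0]]' --delta_rot '[[0, 0, 0.04], [0, 0, 0]]' --gripper '[0.5, 0.5]'

```text
time: 18.65
ee_pos: [560.8, -7.9, 101.5]
ee_rot: [-0.001, 0.961, -0.276, -0.001]
ft_force: [-10.6, 6.0, 10.6]
gripper_width: 52.1
finger_force: 43.0
```

```bash
python3 st.py
```

```text
[560.81408094  -7.87231354 101.48086714] [-10.63201124   6.03962366  10.60099484] [ 0.87113409  1.85362846 -0.02869999] 52.105360509945584 42.98987030982971 2.0503115499545426 eff6 0.24205874651670456
theta -122.09663015803778
```

Request:
step_arm --delta_pos '[[0, 0, 0], [0, 0, 0]]' --delta_rot '[[0, 0, 0.04], [0, 0, 0]]' --gripper '[0.5, 0.5]'

```text
time: 18.9
ee_pos: [560.8, -7.8, 101.5]
ee_rot: [-0.001, 0.952, -0.306, -0.001]
ft_force: [-10.4, 6.3, 10.6]
gripper_width: 51.9
finger_force: 43.0
```

```bash
python3 st.py
```

```text
[560.84527099  -7.83868101 101.46229005] [-10.36923627   6.31610404  10.59365627] [0.94554921 1.82379325 0.0423909 ] 51.93081939828624 42.96874701976776 2.1131475438007365 eff6 0.23715438321232796
theta -125.69672924043188
```

```bash
cat > line.py <<'E'
from h import *
w=grab_frame('wrist');p=tcp()[0][:2]; q=w['pixels'].astype(int)
blue=(q[:,:,2]>1.5*q[:,:,0])&(q[:,:,2]>50)
ys,xs=np.nonzero(blue);hull=cv2.convexHull(np.c_[xs,ys].astype(np.int32))
M=np.zeros(blue.shape,np.uint8);cv2.fillConvexPoly(M,hull,1)
wh=(q.min(2)>110)&(M>0)&(q.max(2)-q.min(2)<50)
k,lab,st,ce=cv2.connectedComponentsWithStats(wh.astype(np.uint8))
print('blue',len(xs),xs.min(),xs.max(),ys.min(),ys.max())
for i in range(1,k):
    if st[i,4]>15:
        yy,xx=np.nonzero(lab==i); P=np.array([ray(w,a,b,132)[:2]-p for a,b in zip(xx,yy)]); c=P.mean(0);d=np.linalg.svd(P-c)[2][0]
        print(st[i].tolist(),'centre',c.round(1),'az',np.degrees(np.arctan2(c[1],c[0])).round(1),'dir',np.degrees(np.arctan2(d[1],d[0])).round(1), 'r',np.hypot(*P.T).min().round(1),np.hypot(*P.T).max().round(1))
E
python3 line.py; python3 - <<'E'
from h import *
si=grab_frame('side');q=si['pixels'].astype(int);m=((q[:,:,0]>1.6*q[:,:,1])&(q[:,:,0]>60));m[:222]=0;m[255:]=0;m[:,:230]=0;m[:,255:]=0
ys,xs=np.nonzero(m);print(len(xs),[(y,xs[ys==y].min(),xs[ys==y].max()) for y in range(ys.min(),ys.max()+1,3)])
E
```

```text
blue 14027 210 344 223 361
[315, 293, 12, 7, 53] centre [ -2.9 -18.6] az -98.9 dir 74.2 r 16.9 21.0
74 [(231, np.int64(241), np.int64(241)), (234, np.int64(239), np.int64(242)), (237, np.int64(239), np.int64(243)), (240, np.int64(239), np.int64(243)), (243, np.int64(239), np.int64(243)), (246, np.int64(239), np.int64(242))]
```

```bash
sed -i 's/wh=(q.min(2)>110).*/wh=(q[:,:,0]>75)\&(q[:,:,0]>0.7*q[:,:,2])\&(M>0)/' line.py; python3 line.py; python3 - <<'E'
from h import *
w=grab_frame('wrist');print(w['pixels'][285:308:2,296:332:2,0]);print(w['pixels'][285:308:2,296:332:2,2])
E
```

```text
blue 14016 210 344 224 361
[284, 290, 50, 19, 331] centre [ -1.7 -14.6] az -96.5 dir 72.1 r 5.4 23.8
[[ 24  31  26  24  29  27  31  28  27  30  34  33  34  35  38  36  39  36]
 [ 29  28  30  27  28  30  29  30  27  28  35  35  33  37  39  37  37  36]
 [ 27  28  33  29  33  35  28  31  31  32  35  35  36  35  36  32  47  56]
 [ 26  27  28  30  31  28  25  30  32  31  34  39  45  56  73  80  91 104]
 [ 29  29  26  29  28  33  33  33  36  43  65  82 103 119 126 119 112 110]
 [ 31  26  30  36  31  34  48  61  79 100 121 132 134 136 134 123 111 103]
 [ 26  33  44  55  70  84  97 103 106 114 127 137 136 133 114  92  82  65]
 [ 61  78  90  99 106 109 109 108 109 105 110 117 107  90  63  45  37  35]
 [103 108 110 110 106 106 103  98  88  74  61  54  47  36  39  38  36  35]
 [109 108 107 101  93  78  63  53  38  30  32  29  32  39  39  38  33  36]
 [ 99  87  74  55  41  31  29  32  35  29  30  30  34  37  39  40  37  33]
 [ 50  37  28  28  32  28  35  28  21  28  33  34  32  32  31  33  33  34]]
[[ 82  86  83  81  83  83  83  83  81  83  85  86  92  98 104  96  87  82]
 [ 84  84  84  84  84  83  83  81  82  82  91  98 101 104 103 101  89  84]
 [ 82  83  84  83  85  85  82  82  83  84  94 102 103 101  98  86  86  85]
 [ 82  83  82  85  83  83  80  83  82  83  87  98 103 103 101  92  95  99]
 [ 83  82  83  83  82  84  85  82  82  84  92 101 111 117 117 110 104 102]
 [ 84  80  84  86  81  82  84  87  91 100 116 123 126 126 124 113 104  99]
 [ 81  83  84  86  88  91  94  99  99 105 118 126 128 124 109  97  93  89]
 [ 85  90  94  98  99 101 101 101 102 101 105 117 116 110  97  85  83  83]
 [ 99 102 103 103  99  99  98  96  95  90  90  93 104 102 103  92  84  82]
 [102 102 101 100  96  91  88  88  81  81  83  82  94 104 104  97  85  85]
 [100  95  90  86  83  81  83  84  85  83  83  83  88  96 103 101  89  84]
 [ 85  81  81  81  85  83  86  81  78  81  84  84  83  86  91  86  83  83]]
```

Request:
step_arm --delta_pos '[[0, 0, 0], [0, 0, 0]]' --delta_rot '[[0, 0, 0.04], [0, 0, 0]]' --gripper '[0.5, 0.5]'

```text
time: 19.35
ee_pos: [560.9, -7.8, 101.5]
ee_rot: [-0.001, 0.942, -0.336, -0.0]
ft_force: [-10.4, 6.2, 9.0]
gripper_width: 51.5
finger_force: 43.0
```

```bash
python3 st.py; python3 line.py
```

```text
[560.90430219  -7.76297332 101.47068715] [-10.38520984   6.1507875    9.03905772] [0.90895148 1.72690558 0.59046615] 51.546560489903364 42.95043110847473 2.1748960943169036 eff6 0.8838330209255219
theta -129.2207458901839
blue 14019 210 344 223 361
[284, 289, 50, 20, 333] centre [ -2.2 -14.5] az -98.8 dir 69.6 r 5.3 23.7
[214, 323, 7, 11, 17] centre [10.3 20. ] az 62.7 dir 164.4 r 22.1 23.3
[333, 322, 8, 12, 17] centre [-18.2 -15.3] az -140.0 dir 117.0 r 23.3 24.6
```

The torque has jumped to 0.59 N m, so the cap has bottomed out. I'll hold it there briefly.

Request:
step_arm --delta_pos '[[0, 0, 0], [0, 0, 0], [0, 0, 0], [0, 0, 0]]' --delta_rot '[[0, 0, 0.015], [0, 0, 0], [0, 0, 0], [0, 0, 0]]' --gripper '[0.5, 0.5, 0.5, 0.5]'

```text
time: 19.9
ee_pos: [560.9, -7.7, 101.4]
ee_rot: [-0.0, 0.938, -0.346, -0.0]
ft_force: [-11.1, 5.4, 9.9]
gripper_width: 52.0
finger_force: 42.9
```

```bash
python3 st.py; python3 line.py
```

```text
[560.90063848  -7.74336534 101.44337698] [-11.07036358   5.37536732   9.93873897] [0.83218348 1.73943285 1.06644429] 51.95337099992204 42.942538261413574 2.19712729988018 eff6 1.0875367373228073
theta -130.48570125244765
blue 14008 210 344 223 361
[284, 289, 50, 20, 330] centre [ -2.4 -14.4] az -99.5 dir 68.8 r 5.3 23.7
[334, 322, 7, 10, 16] centre [-18.3 -15.2] az -140.3 dir 115.8 r 23.3 24.6
```

Request:
step_arm --delta_pos '[[0, 0, -0.0003], [0, 0, -0.0004], [0, 0, -0.0003], [0, 0, -0.0004], [0, 0, -0.0003]]' --delta_rot '[[0, 0, -0.11], [0, 0, -0.11], [0, 0, -0.11], [0, 0, -0.11], [0, 0, -0.11]]' --gripper '[0.5, 0.5, 0.5, 0.5, 0.5]'

```text
time: 20.58
ee_pos: [560.7, -8.7, 101.9]
ee_rot: [-0.0, 0.997, 0.08, -0.001]
ft_force: [-11.9, 2.2, 10.8]
gripper_width: 51.7
finger_force: 42.9
```

Request:
step_arm --delta_pos '[[0, 0, -0.0004], [0, 0, -0.0003], [0, 0, -0.0004], [0, 0, -0.0003]]' --delta_rot '[[0, 0, -0.11], [0, 0, -0.11], [0, 0, -0.11], [0, 0, -0.11]]' --gripper '[0.5, 0.5, 0.5, 0.5]'

```text
time: 21.08
ee_pos: [561.1, -9.3, 102.4]
ee_rot: [0.0, 0.911, 0.413, -0.0]
ft_force: [-9.2, -0.2, 9.6]
gripper_width: 52.0
finger_force: 42.9
```

Request:
step_arm --delta_pos '[[0, 0, 0], [0, 0, 0], [0, 0, 0], [0, 0, 0]]' --delta_rot '[[0, 0, -0.066], [0, 0, 0], [0, 0, 0], [0, 0, 0]]' --gripper '[0.5, 0.5, 0.5, 0.5]'

```text
time: 21.58
ee_pos: [561.2, -9.4, 102.5]
ee_rot: [0.001, 0.89, 0.457, -0.0]
ft_force: [-9.5, -0.0, 9.0]
gripper_width: 51.8
finger_force: 42.9
```

```bash
python3 st.py; python3 line.py; python3 - <<'E'
from h import *
si=grab_frame('side');q=si['pixels'].astype(int);m=((q[:,:,0]>1.6*q[:,:,1])&(q[:,:,0]>60));m[:222]=0;m[255:]=0;m[:,:230]=0;m[:,255:]=0
ys,xs=np.nonzero(m);print(len(xs),[(y,xs[ys==y].min(),xs[ys==y].max()) for y in range(ys.min(),ys.max()+1,3)])
E
```

```text
[561.16734535  -9.44549522 102.50505504] [-9.54681215 -0.02839666  8.99520809] [-0.00299586  1.49320967  0.05905546] 51.766396910167245 42.920308113098145 0.5400973153023627 eff6 0.018627819372341037
theta -35.633257890540904
blue 14244 209 345 222 361
[284, 289, 50, 20, 382] centre [13.3 -4.6] az -19.3 dir 162.1 r 4.4 23.6
80 [(232, np.int64(239), np.int64(243)), (235, np.int64(239), np.int64(243)), (238, np.int64(239), np.int64(243)), (241, np.int64(240), np.int64(243)), (244, np.int64(239), np.int64(244)), (247, np.int64(240), np.int64(243))]
```

The white line has turned about 93° in the world, or about 90° relative to the locked bottle. The pin is unchanged and the grip is 43 N. Handing in.

```bash
python3 -c "
from rig import *
print(finish_job())"
```

```text
the job is handed in; nothing more can be done
None
```

I locked the turntable with the pin fully in, screwed the blue cap down to its hard stop and backed it off about 90°, then handed the job in with the cap held at about 43 N; the hand-in gave no verdict.

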